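# Clip the long remote into its holder

## Robot

A 7-joint arm with a two-finger parallel gripper is mounted at the origin on the work surface. World frame = base frame: x ahead of the robot, y to its left, z up, the work surface at z = 0. Lengths are in m, angles in rad, forces in N, time in s.
With the tool pointing down it reaches from about 0.35 to 0.9 m from the base axis. Payload 8.1 kg.
Tool frame: the origin (TCP) lies at the centre of the arm's flange, where the gripper is bolted on; the fingertips stand 178 mm ahead of it and the grasp point (between the pads) lies 159 mm ahead of it; z points along the fingers, y is the line along which they close (so a half turn about z gives the same grasp; the last joint's range is limited). The gripper opens to 92 mm and grips with 3 to 60 N. Pads are 19 mm wide; open, the fingers measure 130 mm over their backs; the gripper's body (75 mm by 190 mm) begins 47 mm behind the grasp point.
Start: joints at [1.044, 0.434, 0.025, 1.573, -0.012, 1.134, -0.075], TCP at [0.257, -0.57, 0.405] pointing down, gripper open.
Joint ranges: [-2.62, 2.62], [-0.44, 2.09], [-1.27, 1.32], [0.08, 2.57], [-1.32, 4.46], [0.12, 2], [-2.74, 2.74]. Speed limits (rad/s): [2.22, 2.22, 3.01, 3.01, 3.14, 3.14, 3.14].

## Interface

Orientations are given as a rotation vector (axis times angle).
In Python, from cell import arm gives the robot as it stands. The module is installed in compiled form; this text tells all that it offers.
- The arm moves only by the shell command python3 -m inch 'ROWS' [FORCE]. ROWS is text: rows parted by semicolons, each of 5 numbers parted by spaces: the shift along the tool's x, y, z in m, then the turn about the tool's z in rad, then the finger opening in m, from 0 to 0.0918. In form: x y z roll fingers; .... A call has 1 to 5 rows; each row is the pose to reach, as a shift and turn from the pose commanded when the call began, along the tool's axes at that moment; what a row does not reach only later rows make up. A row lasts 1/10 s, in which the tool goes at most 50 mm and 8.59 degrees, less where a joint would pass 70% of its speed; a pose out of reach is approached as far as the arm can. A call with a gripper value outside its range is refused whole. The fingers move at their own pace and stop on an object; FORCE is the grip in N (left out, the last holds). Time passes only in rows, so rows that repeat a pose let the fingers close. It gives the time, the measured TCP pose, the force, the opening and the grip force at its end, in the units of the state.
- arm.observe(): the state, without advancing time (a new reading comes with each control period).
- arm.get_image(name): name is "side" or "top"; returns the picture (480x640x3 uint8, red, green, blue); there is no depth.
- arm.get_calibration(name): a dict with "intrinsics" (3x3 intrinsics, pixels), "pose" (4x4, takes a point from camera to world coordinates). Camera axes: x right, y up, looking along -z (the intrinsics and any distortion apply to the point x, -y, -z); pixel columns grow to the right and rows downward; lengths in m; the calibration is good to about 2 mm. A picture is of the moment at which its call begins. get_calibration takes no time and is no camera call.
- arm.sign_off(): hands the job in; it is judged then, once.
Trained networks look in the newest picture that a camera, given by its name, has taken for a name from the list of things; names that differ only in an ending like _2 or _b are one class to them, and where a whole thing is asked for, a point or a joint stands for the part that bears it (a point fixed in the world has none). Each returns a list of dicts, best first, with "conf" (0 to 1); they miss things now and then, are a little off and sometimes report something else, mostly with a low value. They report only what shows in the picture. A call takes as long as a camera call. They do not tell look-alikes from the thing itself.
- arm.look_for(camera, query): "point" ([row, column] in pixels, amid what is visible of it).
- arm.silhouettes(camera, query): "region" (480x640 bool, what is visible of it) and "point" ([row, column] in pixels, amid what is visible of it).
- arm.place_of(camera, query): "point" ([row, column] in pixels: a listed point, or the origin of a listed thing).
The state is a dict: "clock": time; "joints": joint angles; "dq": joint speeds; "joint_efforts": joint torques, N m; "position": TCP position; "ee_rot": TCP orientation; "force": force on the tool from outside, world axes, zero at the start; "ft_torque": the same for the moment, N m; "width": opening from 0.0 (shut) to 1.0 (fully open); "gripper_force": force on a finger pad.
Only numpy, scipy, OpenCV 4.12 (cv2) and the standard library are available. Lean on these libraries where they do the work, as an engineer would, in place of code of your own. Each camera call takes 0.05 s, during which the arm holds its last target. There are 200 camera calls.

## Task

Take the longer of the two remote controls off the little shelf, lifting it clear over the shelf's front rail, and lay it keys up along the wooden clip holder. Press it down until the sprung rollers at both ends snap over its edges and it sits level and fully home on the cradle, without leaning on it hard once it is in, then let go. Leave the short remote, the lidded candle jar and the mug where they are.

Things in the scene. Friction and masses are not known exactly. Their poses are not given: they have to be found in the camera images.
- remote_mid (a point): Centre (half-way up) of the longer remote: black plastic, 170 long (x axis) x 46 wide (y) x 21 thick (z, up; keys on top), about 110 g. Its long edges have 45-degree bevels of 5 mm at top and bottom; the upright sides are 11 high. It lies keys up on the shelf, length roughly front to back, in the left or right place. Either end may point either way in the holder.
- small_remote_mid (a point): Centre of the short remote, a bystander: black plastic, 115 long (x) x 40 wide (y) x 21 thick, lying in the other place on the shelf, about 120 mm beside the long one (centre to centre).
- holder_seat (a point): Where the long remote's centre is when fully home in the holder: 10.5 mm above the cradle, 46.5 mm above the table; x along the holder, y across, z up. Laid on the rollers, the remote rests with its centre about 22 mm above this. Pressing takes about 12 to 18 N in all (half of that an end); about 5 mm further down the force drops, then it goes on down to the cradle and the rollers snap over its upper bevels.
- holder: Fixed wooden clip holder, origin on the table under its centre, axes as holder_seat. Base 210 (x) x 110 (y) x 12 high; on it a cradle 170 x 34, top 36 mm above the table, with end stops 180 apart rising 6 mm above it. For 45 mm either side of the middle there are no jaws: fingers have room beside the cradle down to the base plate.
- roller_axis (a point): Point midway between the two facing rollers at the holder's +x end (x = +58 mm; the other pair is at -58), 57 mm above the table. Each roller (rubber, 10 diameter, axis along x, turns freely) sits on a sprung steel jaw 22 long, reaching 65 mm above the table, outer face 32 from the centre line. The gap between rollers is 38; jaws yield 4 mm outward each as the remote passes.
- shelf_rail (a point): Middle of the top of the shelf's front rail, a 6 mm steel rod along y. The fixed pale wood shelf is 250 deep (x, front to -x) x 270 wide (y); its deck, where the remotes lie, is 30 mm below this point and 85 above the table; sides and back rise 22 above the deck. The deck's centre is 120 mm along +x from this point; the two places lie 60 mm to either side of it.
- remote: The longer remote; origin at the centre of its underside.
- candle_jar: Bystander: lidded amber glass candle jar, 72 diameter, 75 high, standing beyond the holder's far end; origin at its foot.
- mug: Bystander: white mug, 76 diameter, 85 high, standing beyond the shelf's back; origin at its foot.
There are look-alikes about, which are no part of the job. Leave any blue or turquoise look-alike of the remote alone.

How it is judged:
By the outcome, as a careful person would: the job done as asked, in the order asked, and still so for the second after the job is handed in, with the robot touching nothing.
It also fails if it takes over 48 s, if anything falls off the work surface, if the arm or the gripper's body presses on something with over 40 N, if the wrist force passes 120 N, or if a joint passes its speed limit or range.

## Working session

There is one attempt and no reset: what is moved stays moved. The work goes in short steps, Python scripts to look and compute and a shell command to move; the robot and the scene stay as the last step left them, time stands still between calls to the robot, and variables do not carry over. Pictures are saved under pics/ and viewed, at most 10 in all, crops included, and the job is handed in when it is done.

```bash
mkdir -p pics; cat > h.py <<'E'
import numpy as np, cv2
from cell import arm
from scipy.spatial.transform import Rotation as R
def ray(cam,p):
    c=arm.get_calibration(cam);K=np.array(c["intrinsics"]);T=np.array(c["pose"])
    d=np.linalg.inv(K)@[p[1],p[0],1]; d=np.array([d[0],-d[1],-d[2]])
    return T[:3,3],T[:3,:3]@d
def at_z(cam,p,z):
    o,d=ray(cam,p); return o+d*(z-o[2])/d[2]
def proj(cam,P):
    c=arm.get_calibration(cam);K=np.array(c["intrinsics"]);T=np.array(c["pose"])
    q=T[:3,:3].T@(np.array(P)-T[:3,3]); q=K@[q[0],-q[1],-q[2]]
    return q[1]/q[2],q[0]/q[2]
def tri(p1,p2):
    o1,d1=ray("top",p1);o2,d2=ray("side",p2)
    s=np.linalg.lstsq(np.c_[d1,-d2],o2-o1,rcond=None)[0]
    a=o1+s[0]*d1;b=o2+s[1]*d2
    return (a+b)/2,np.linalg.norm(a-b)
def save(cam,n): 
    im=arm.get_image(cam);cv2.imwrite(f"pics/{n}.png",im[:,:,::-1]);return im
E
python3 - <<'E'
from h import *
np.set_printoptions(precision=4,suppress=True)
print(arm.observe())
for c in("top","side"):
    k=arm.get_calibration(c);print({a:b for a,b in k.items()});save(c,c+"0")
    for q in("remote_mid","small_remote_mid","holder_seat","roller_axis","shelf_rail","holder"):
        print(c,q,[(np.round(r["point"],1),round(r["conf"],2)) for r in arm.place_of(c,q)])
E
```

```text
{'clock': 0.0, 'joints': array([ 1.0444,  0.4353,  0.025 ,  1.5741, -0.0116,  1.134 , -0.0751]), 'dq': array([ 0.0002,  0.0013, -0.0004,  0.0009,  0.0015,  0.0005, -0.0007]), 'joint_efforts': array([ -0.0013, -66.7846,   0.9845, -31.4457,  -0.0605,   0.043 ,
         0.0002]), 'position': array([ 0.2569, -0.5695,  0.4039]), 'ee_rot': array([-3.0698, -0.6603,  0.0007]), 'force': array([-0.9848, -0.652 ,  0.1037]), 'ft_torque': array([ 0.0415,  0.0073, -0.0153]), 'gripper_force': 0.0, 'width': 1.0022084741858222}
{'intrinsics': array([[452.8489,   0.    , 316.7204],
       [  0.    , 452.8489, 245.5099],
       [  0.    ,   0.    ,   1.    ]]), 'pose': array([[ 0.0498,  0.9761, -0.2114,  0.345 ],
       [-0.9988,  0.0493, -0.0073,  0.0983],
       [ 0.0033,  0.2115,  0.9774,  1.1436],
       [ 0.    ,  0.    ,  0.    ,  1.    ]])}
top remote_mid [(array([263.6, 276. ]), 0.77), (array([294.2, 185.6]), 0.65), (array([191.9, 183. ]), 0.6), (array([277.7, 441.9]), 0.55)]
top small_remote_mid [(array([280.7, 322.2]), 0.93)]
top holder_seat [(array([277.2, 442.8]), 0.89)]
top roller_axis [(array([258.2, 448. ]), 0.66)]
top shelf_rail [(array([318.1, 281.5]), 0.56)]
top holder [(array([280.5, 433.3]), 0.84)]
{'intrinsics': array([[483.0771,   0.    , 326.4919],
       [  0.    , 483.0771, 228.2922],
       [  0.    ,   0.    ,   1.    ]]), 'pose': array([[-0.7062,  0.5126, -0.4884,  0.0225],
       [-0.708 , -0.5021,  0.4966,  0.669 ],
       [ 0.0094,  0.6965,  0.7175,  0.9102],
       [ 0.    ,  0.    ,  0.    ,  1.    ]])}
side remote_mid [(array([373.3, 260.6]), 0.77), (array([304.1, 170.2]), 0.73), (array([266. , 311.6]), 0.58)]
side small_remote_mid [(array([248.8, 361.3]), 0.97)]
side holder_seat [(array([197.5, 426.2]), 0.73)]
side roller_axis [(array([178. , 409.8]), 0.88)]
side shelf_rail [(array([282. , 363.4]), 0.64), (array([209.2, 419.8]), 0.53)]
side holder [(array([208.6, 422.5]), 0.98)]
```

View pics/top0.png

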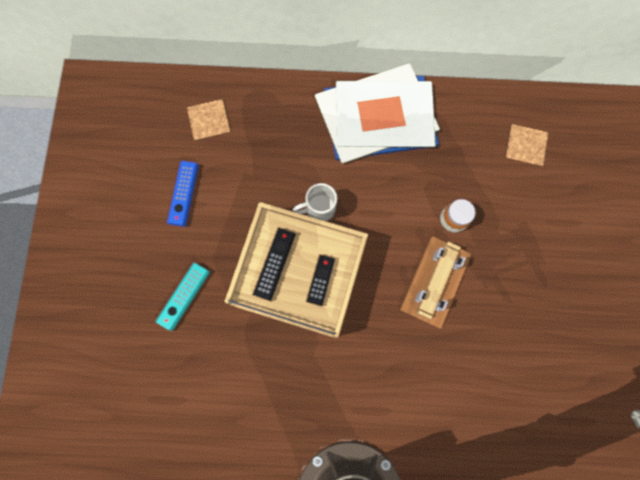

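View pics/side0.png

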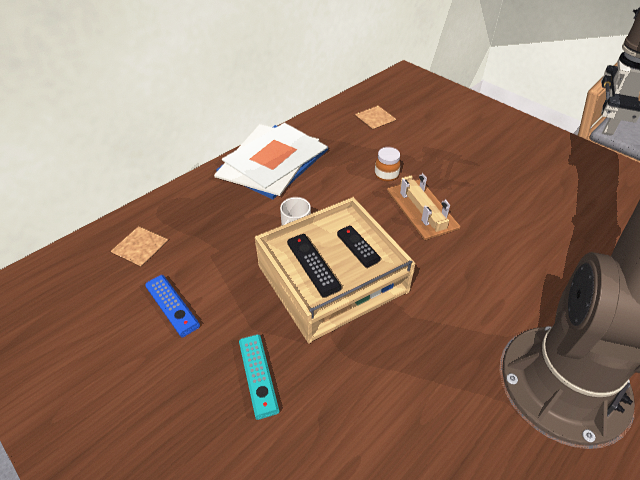

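The top view shows these candidates:
- Long black remote on the left of the shelf, (264,275).
- Short black remote, (281,321).
- Turquoise look-alike, (297,182).
- Blue look-alike, (193,183).

The holder is at (280,438), the jar at (215,458) and the mug at (202,320). I choose the long black one at (264,275), seen at (266,312) in the side view.

```bash
python3 - <<'E'
from h import *
np.set_printoptions(precision=4,suppress=True)
im=cv2.imread("pics/top0.png")
def reg(cam,q,near):
    rs=[r for r in arm.silhouettes(cam,q) if np.hypot(*(np.array(r["point"])-near))<25]
    return rs[0]["region"] if rs else None
print("mid",tri((263.6,276.),(266.,311.6)),at_z("top",(263.6,276),.0955),at_z("side",(266,311.6),.0955))
print("seat",tri((277.2,442.8),(197.5,426.2)),at_z("top",(277.2,442.8),.0465),at_z("side",(197.5,426.2),.0465))
print("roll",tri((258.2,448.),(178.,409.8)),at_z("top",(258.2,448.),.057),at_z("side",(178.,409.8),.057))
print("rail",tri((318.1,281.5),(282,363.4)),at_z("top",(318.1,281.5),.115),at_z("side",(282,363.4),.115))
print("small",at_z("top",(280.7,322.2),.0955),at_z("side",(248.8,361.3),.0955))
def rect(cam,q,near,z):
    arm.get_image(cam); m=reg(cam,q,near)
    if m is None: print(cam,q,"none");return
    ys,xs=np.nonzero(m)
    P=np.array([at_z(cam,(y,x),z)[:2] for y,x in zip(ys,xs)],np.float32)*1000
    (c,s,a)=cv2.minAreaRect(P); b=cv2.boxPoints((c,s,a)); e=[b[1]-b[0],b[2]-b[1]]; e=max(e,key=np.linalg.norm)
    print(cam,q,c,s,np.degrees(np.arctan2(e[1],e[0])))
rect("top","remote",(264,275),.1);rect("side","remote",(266,312),.1)
rect("top","holder",(280,438),.02);rect("side","holder",(208,424),.02)
for q in("candle_jar","mug"):
    r=arm.place_of("top",q); print(q,[at_z("top",k["point"],0) for k in r[:1]])
a=cv2.resize(im[190:345,220:375],(480,480),interpolation=2);b=cv2.resize(im[225:335,390:480],(390,480),interpolation=2)
cv2.imwrite("pics/crop1.png",np.hstack([a,b])[:,:800])
E
```

```text
mid (array([0.5264, 0.2012, 0.0815]), np.float64(0.0014693327127507433)) [0.5234 0.1994 0.0955] [0.5186 0.2094 0.0955]
seat (array([ 0.517 , -0.2111,  0.0328]), np.float64(0.008667669669135162)) [ 0.5187 -0.2052  0.0465] [ 0.5056 -0.1994  0.0465]
roll (array([ 0.5661, -0.2089,  0.0709]), np.float64(0.01011402269737076)) [ 0.5645 -0.2154  0.057 ] [ 0.5795 -0.2209  0.057 ]
rail (array([0.3972, 0.1766, 0.1206]), np.float64(0.0014151536006149108)) [0.3969 0.1767 0.115 ] [0.4005 0.1735 0.115 ]
small [0.4885 0.0892 0.0955] [0.4764 0.0945 0.0955]
top remote (523.7929077148438, 203.9607391357422) (47.73392868041992, 172.57933044433594) -16.666328Traceback (most recent call last):
  File "<stdin>", line 19, in <module>
  File "<stdin>", line 16, in rect
  File "h.py", line 9, in at_z
    o,d=ray(cam,p); return o+d*(z-o[2])/d[2]
        ~~~^^^^^^^
  File "h.py", line 5, in ray
    c=arm.get_calibration(cam);K=np.array(c["intrinsics"]);T=np.array(c["pose"])
ValueError: time passes only in moves, steps and waits
```

```bash
sed -i 's/arm.get_calibration(cam)/CAL[cam]/; s/^def ray/CAL={c:arm.get_calibration(c) for c in ("top","side")}\ndef ray/' h.py
cat >> h.py <<'E'
def rect(cam,q,near,z):
    rs=[r for r in arm.silhouettes(cam,q) if np.hypot(*(np.array(r["point"])-near))<25]
    if not rs: print(cam,q,"none");return
    ys,xs=np.nonzero(rs[0]["region"])
    P=np.array([at_z(cam,(y,x),z)[:2] for y,x in zip(ys,xs)],np.float32)*1000
    c,s,a=cv2.minAreaRect(P); b=cv2.boxPoints((c,s,a)); e=max([b[1]-b[0],b[2]-b[1]],key=np.linalg.norm)
    print(cam,q,np.round(c,1),np.round(s,1),np.degrees(np.arctan2(e[1],e[0])))
E
python3 - <<'E'
from h import *
np.set_printoptions(precision=4,suppress=True)
im=cv2.imread("pics/top0.png")
arm.get_image("top");arm.get_image("side")
print(arm.observe()["clock"])
rect("side","remote",(266,312),.1)
rect("top","holder",(280,438),.02);rect("side","holder",(208,424),.02)
for q in("candle_jar","mug"):
    r=arm.place_of("top",q); print(q,[at_z("top",k["point"],0) for k in r[:1]])
a=cv2.resize(im[190:345,220:375],(400,400),interpolation=2);b=cv2.resize(im[225:335,390:480],(327,400),interpolation=2)
cv2.imwrite("pics/crop1.png",np.hstack([a,b]))
E
```

```text
1.0
side remote [519.  205.3] [ 51.9 186.6] -17.173124
top holder [ 513.9 -195.1] [109.5 211.4] -22.298857
side holder [ 511.4 -198.4] [131.9 235.4] -22.920214
candle_jar [array([ 0.675 , -0.2458,  0.    ])]
mug [array([0.6916, 0.1052, 0.    ])]
```

View pics/crop1.png

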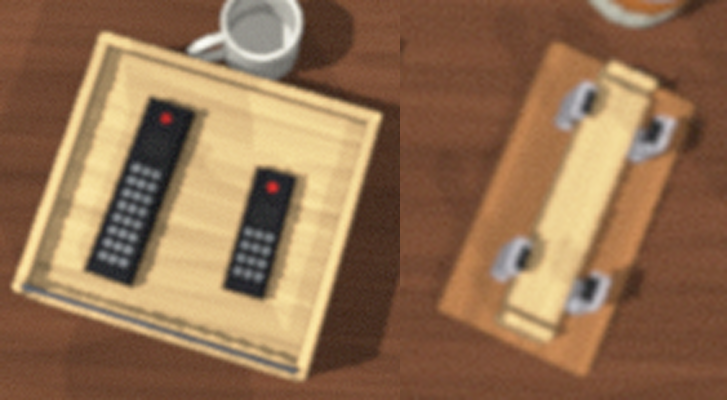

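The crop confirms the left black remote, centre about (264,275), is clearly longer than the right one. The holder is empty. I'll add a helper that works out the shifts.

```bash
cat > to.py <<'E'
import sys,numpy as np
from h import arm,R
x,y,z,yaw=map(float,sys.argv[1:5])
s=arm.observe();M=R.from_rotvec(s["ee_rot"]).as_matrix()
d=M.T@(np.array([x,y,z])-s["position"]); cur=np.arctan2(M[1,0],M[0,0]);r=-(np.radians(yaw)-cur)
r=(r+np.pi)%(2*np.pi)-np.pi
print("shift",np.round(d,4),"roll",round(r,3),"rows",round(np.linalg.norm(d)/.05,1),"t",s["clock"],"F",np.round(s["force"],1),"pos",np.round(s["position"],4),"w",round(s["width"]*.0918,4),"tilt",np.round(M[:,2],3),"q",np.round(s["joints"],2))
E
python3 to.py .5225 .2045 .36 -16.8
python3 - <<'E'
from h import *
for p in((253.9,438.1),(262.1,459.3),(295.1,421.6),(304.8,441.7)): print(np.round(at_z("top",p,.062),4))
# seams of end stops
E
```

```text
shift [ 0.5603 -0.5966  0.0447] roll 0.717 rows 16.4 t 1.25 F [-0.2  0.2 -0.4] pos [ 0.257  -0.5697  0.4048] w 0.0921 tilt [ 0. -0. -1.] q [ 1.04  0.43  0.02  1.57 -0.01  1.13 -0.08]
[ 0.5729 -0.19    0.062 ]
[ 0.5552 -0.2413  0.062 ]
[ 0.4705 -0.1499  0.062 ]
[ 0.4498 -0.1977  0.062 ]
```

```bash
python3 -m inch '0.035 -0.037 0.0 0.04 0.066; 0.07 -0.074 0.0 0.09 0.066; 0.104 -0.111 0.0 0.13 0.066; 0.138 -0.148 0.0 0.18 0.066; 0.172 -0.183 0.0 0.22 0.066' 40; python3 to.py .5225 .2045 .36 -16.8
```

```text
clock: 1.75
position: [0.3383, -0.3313, 0.405]
ee_rot: [3.125, 0.316, 0.001]
force: [1.2, 0.5, 0.8]
width: 0.722
gripper_force: 0.0
shift [ 0.2877 -0.4882  0.0448] roll 0.495 rows 11.4 t 1.75 F [1.2 0.5 0.8] pos [ 0.3383 -0.3313  0.405 ] w 0.0663 tilt [ 0.    -0.001 -1.   ] q [ 0.7   0.19 -0.04  1.93  0.01  1.02 -0.72]
```

```bash
python3 -m inch '0.026 -0.043 0.0 0.05 0.066; 0.052 -0.086 0.0 0.1 0.066; 0.078 -0.128 0.0 0.15 0.066; 0.104 -0.17 0.0 0.2 0.066; 0.128 -0.213 0.0 0.24 0.066'; python3 to.py .5225 .2045 .36 -16.8
```

```text
clock: 2.25
position: [0.4208, -0.0968, 0.4051]
ee_rot: [3.141, -0.06, 0.002]
force: [1.9, -0.2, -0.3]
width: 0.718
gripper_force: 0.0
shift [ 0.09   -0.305   0.0451] roll 0.255 rows 6.4 t 2.25 F [ 1.9 -0.2 -0.3] pos [ 0.4208 -0.0968  0.4051] w 0.0659 tilt [ 0.001 -0.    -1.   ] q [ 0.3   0.13 -0.22  2.    0.04  1.01 -1.55]
```

```bash
python3 -m inch '0.014 -0.048 0.0 0.05 0.066; 0.028 -0.095 0.0 0.1 0.066; 0.042 -0.142 0.0 0.15 0.066; 0.056 -0.19 0.0 0.2 0.066; 0.07 -0.237 0.0 0.255 0.066'; python3 to.py .5225 .2045 .30 -16.8
```

```text
clock: 2.75
position: [0.4993, 0.1375, 0.405]
ee_rot: [-3.108, 0.46, -0.001]
force: [1.2, -0.9, 0.4]
width: 0.716
gripper_force: 0.0
shift [ 0.0027 -0.0708  0.105 ] roll -0.0 rows 2.5 t 2.75 F [ 1.2 -0.9  0.4] pos [0.4993 0.1375 0.405 ] w 0.0658 tilt [ 0.001  0.    -1.   ] q [-0.1   0.29 -0.34  1.81  0.11  1.06 -2.35]
```

```bash
python3 -m inch '0.001 -0.04 0.0 0 0.066; 0.003 -0.071 0.02 0 0.066; 0.003 -0.071 0.06 0 0.066; 0.003 -0.071 0.105 0 0.066; 0.003 -0.071 0.105 0 0.066'; python3 to.py .5225 .2045 .266 -16.8; python3 - <<'E'
from h import *
a=save("side","s1");cv2.imwrite("pics/s1c.png",cv2.resize(a[130:350,210:450,::-1],(720,600)[::1],interpolation=2))
E
```

```text
clock: 3.25
position: [0.5203, 0.2016, 0.2947]
ee_rot: [3.103, -0.454, -0.013]
force: [-0.3, -0.9, -0.1]
width: 0.721
gripper_force: 0.0
shift [ 0.0015 -0.0036  0.0287] roll 0.002 rows 0.6 t 3.25 F [-0.3 -0.9 -0.1] pos [0.5203 0.2016 0.2947] w 0.0662 tilt [-0.009 -0.004 -1.   ] q [-0.22  0.47 -0.33  1.84  0.19  0.87 -2.51]
```

View pics/s1c.png

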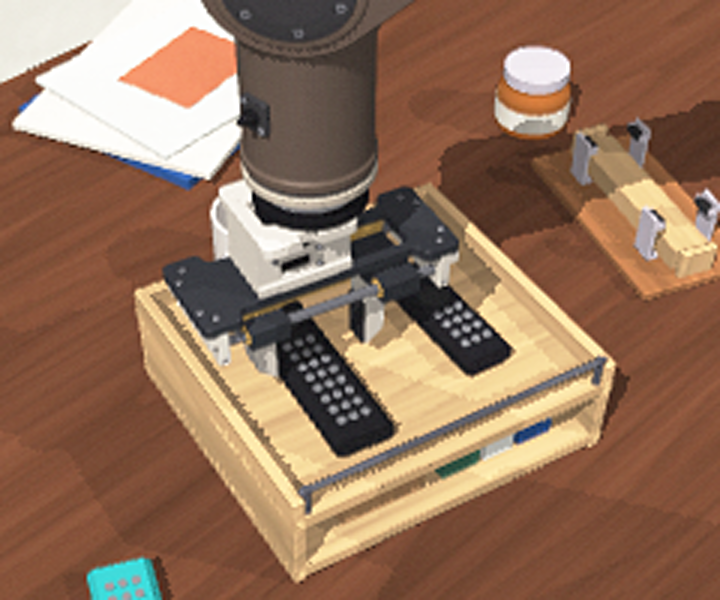

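The side crop shows the fingers straddling the long remote, with finger tips near crop (265,360) and (365,330) and the remote between them. They clear the side wall and the short remote. I'll descend and grip.

```bash
python3 -m inch '0 -0.001 0.01 0 0.066; 0 -0.001 0.025 0 0.066; 0 -0.001 0.033 0 0.066; 0 -0.001 0.033 0 0.066; 0 -0.001 0.033 0 0.066'; python3 to.py .5225 .2045 .266 -16.8
```

```text
clock: 3.8
position: [0.5229, 0.2037, 0.2678]
ee_rot: [-3.108, 0.456, -0.002]
force: [0.6, -0.2, 0.1]
width: 0.718
gripper_force: 0.0
shift [-0.0006 -0.0006  0.0018] roll 0.002 rows 0.0 t 3.8 F [ 0.6 -0.2  0.1] pos [0.5229 0.2037 0.2678] w 0.066 tilt [ 0.001  0.001 -1.   ] q [-0.24  0.51 -0.32  1.86  0.21  0.8  -2.53]
```

```bash
python3 -m inch '0 0 0.0015 0 0.04; 0 0 0.0015 0 0.03; 0 0 0.0015 0 0.03; 0 0 0.0015 0 0.03; 0 0 0.0015 0 0.03' 45;  python3 to.py .5225 .2045 .266 -16.8
```

```text
clock: 4.3
position: [0.5226, 0.2036, 0.2655]
ee_rot: [3.108, -0.456, 0.001]
force: [-0.8, -0.6, 4.6]
width: 0.496
gripper_force: 45.0
shift [-0.0003 -0.0008 -0.0005] roll 0.002 rows 0.0 t 4.3 F [-0.8 -0.6  4.6] pos [0.5226 0.2036 0.2655] w 0.0455 tilt [ 0. -0. -1.] q [-0.24  0.51 -0.32  1.86  0.22  0.8  -2.53]
```

```bash
python3 -m inch '0 0 -0.01 0 0.03; 0 0 -0.04 0 0.03; 0 0 -0.075 0 0.03; 0 0 -0.11 0 0.03; 0 0 -0.11 0 0.03';  python3 to.py .5125 -.195 .375 -22.2
```

```text
clock: 4.8
position: [0.5235, 0.2046, 0.3805]
ee_rot: [-3.104, 0.455, -0.011]
force: [1.1, 0.9, -0.5]
width: 0.495
gripper_force: 45.0
shift [0.1041 0.386  0.004 ] roll 0.096 rows 8.0 t 4.8 F [ 1.1  0.9 -0.5] pos [0.5235 0.2046 0.3805] w 0.0454 tilt [ 0.007  0.004 -1.   ] q [-0.21  0.38 -0.35  1.74  0.15  1.04 -2.47]
```

```bash
python3 -m inch '0.006 0.024 0 0.01 0.03; 0.016 0.06 0 0.02 0.03; 0.027 0.1 0 0.035 0.03; 0.038 0.14 0 0.045 0.03; 0.048 0.18 0 0.05 0.03';  python3 to.py .5125 -.195 .375 -22.2
```

```text
clock: 5.3
position: [0.5163, 0.0158, 0.375]
ee_rot: [3.096, -0.534, -0.001]
force: [0.9, 0.0, -1.2]
width: 0.495
gripper_force: 45.0
shift [0.067 0.2   0.   ] roll 0.046 rows 4.2 t 5.3 F [ 0.9  0.  -1.2] pos [0.5163 0.0158 0.375 ] w 0.0454 tilt [-0. -0. -1.] q [ 0.09  0.31 -0.29  1.86  0.1   0.99 -2.15]
```

```bash
python3 - <<'E'
from h import *
save("top","t2");a=arm.place_of("top","remote_mid");print([(np.round(k["point"]),round(k["conf"],2)) for k in a])
arm.get_image("side");a=arm.place_of("side","remote_mid");print([(np.round(k["point"]),round(k["conf"],2)) for k in a])
E
python3 to.py .5125 -.195 .375 -22.2
```

```text
[(array([192., 181.]), 0.95), (array([261., 359.]), 0.9), (array([294., 185.]), 0.58)]
[(array([374., 260.]), 0.98), (array([306., 169.]), 0.91), (array([185., 376.]), 0.84)]
shift [0.0674 0.2004 0.    ] roll 0.044 rows 4.2 t 5.5 F [ 0.3 -0.2 -1.2] pos [0.5166 0.0164 0.375 ] w 0.0456 tilt [-0.001 -0.    -1.   ] q [ 0.09  0.31 -0.29  1.85  0.1   0.99 -2.15]
```

```bash
python3 - <<'E'
from h import *
arm.get_image("top");arm.get_image("side")
rect("top","remote",(261,359),.212);rect("side","remote",(185,376),.21)
rect("side","remote",(185,376),.205)
print(tri((261,359),(185,376)))
rs=arm.place_of("top","holder_seat");print([(k["point"],at_z("top",k["point"],.0465)) for k in rs[:2]])
im=arm.get_image("top");cv2.imwrite("pics/t3.png",cv2.resize(im[200:320,300:460,::-1],(800,600),interpolation=2))
E
python3 to.py .5125 -.195 .375 -22.2
```

```text
top remote none
side remote [483.4  33.4] [ 52.4 126. ] -19.221922
side remote [486.7  28.8] [ 52.8 126.9] -19.221931
(array([0.51645661, 0.01469357, 0.2127576 ]), np.float64(0.002848301911312372))
[([277.6, 439.8], array([ 0.5173069 , -0.19787636,  0.0465    ]))]
shift [6.700e-02 2.027e-01 1.000e-04] roll 0.048 rows 4.3 t 5.85 F [-0.4  0.9 -1.1] pos [0.5168 0.0184 0.3752] w 0.0455 tilt [-0.  0. -1.] q [ 0.09  0.31 -0.29  1.85  0.1   0.99 -2.15]
```

View pics/t3.png

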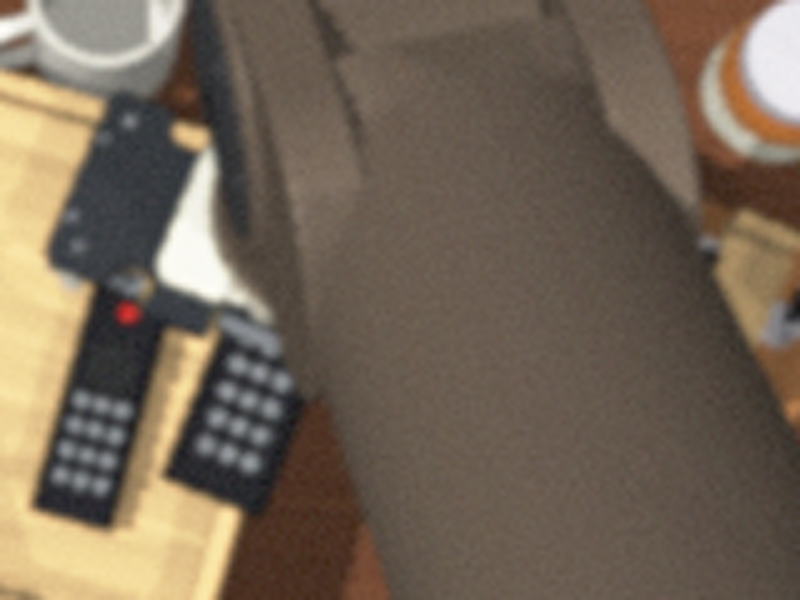

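The top crop shows the held long remote's near end, with corners at crop (167,473) and (262,510). The short remote is undisturbed. I'll use that end to check the slip along the length.

```bash
python3 - <<'E'
from h import *
for z in(.205,.21): 
  a,b=at_z("top",(294.6,333.4),z),at_z("top",(302,352.4),z);print(a,b,(a+b)/2,np.degrees(np.arctan2(*(a-b)[:2])))
E
python3 -m inch '0.012 0.035 0 0.01 0.03; 0.025 0.075 0 0.02 0.03; 0.038 0.115 0 0.035 0.03; 0.052 0.155 0 0.045 0.03; 0.067 0.20 0 0.046 0.03';  python3 to.py .5125 -.195 .268 -22.2
```

```text
[0.44575973 0.06560379 0.205     ] [0.43246024 0.02576324 0.205     ] [0.43910998 0.04568352 0.205     ] 18.459930426530555
[0.44522274 0.06577807 0.21      ] [0.4319941  0.02614976 0.21      ] [0.43860842 0.04596391 0.21      ] 18.459930426530583
clock: 6.35
position: [0.5132, -0.1939, 0.3754]
ee_rot: [-3.083, 0.602, -0.001]
force: [1.8, 0.0, -1.3]
width: 0.495
gripper_force: 45.0
shift [-0.0003  0.0013  0.1074] roll 0.002 rows 2.1 t 6.35 F [ 1.8  0.  -1.3] pos [ 0.5132 -0.1939  0.3754] w 0.0454 tilt [ 0.001  0.    -1.   ] q [ 0.41  0.35 -0.19  1.79  0.08  1.01 -1.77]
```

```bash
python3 -m inch '0 0.001 0.03 0.002 0.03; 0 0.001 0.07 0.002 0.03; 0 0.001 0.105 0.002 0.03; 0 0.001 0.127 0.002 0.03; 0 0.001 0.127 0.002 0.03';  python3 to.py .5125 -.195 .216 -22.2; python3 - <<'E'
from h import *
a=save("side","s4")[120:270,350:510,::-1];cv2.imwrite("pics/s4c.png",cv2.resize(a,(640,600),interpolation=2))
E
```

```text
clock: 6.85
position: [0.5116, -0.1936, 0.2453]
ee_rot: [-3.082, 0.606, 0.009]
force: [-0.7, -0.7, -1.1]
width: 0.49
gripper_force: 45.0
shift [0.0016 0.0009 0.0293] roll -0.001 rows 0.6 t 6.85 F [-0.7 -0.7 -1.1] pos [ 0.5116 -0.1936  0.2453] w 0.045 tilt [-0.006  0.002 -1.   ] q [ 0.39  0.51 -0.17  1.92  0.12  0.73 -1.81]
```

View pics/s4c.png

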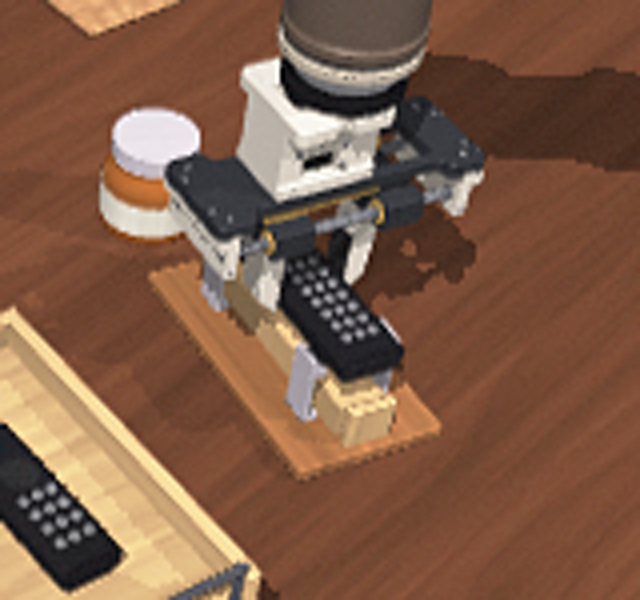

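The side crop shows the remote above the cradle, roughly aligned. Holder base corners are at crop (300,475), (440,428) and (150,275), and the remote's near top edge runs (345,378) to (402,355). I'll check these against the model.

```bash
python3 - <<'E'
from h import *
np.set_printoptions(precision=1,suppress=True)
from scipy.optimize import least_squares
yaw=np.radians(-22.2)
def pt(c,yaw,l): 
    u=np.array([np.cos(yaw),np.sin(yaw)]);n=np.array([-u[1],u[0]]);return [*(c+u*l[0]+n*l[1]),l[2]]
L=[(-.105,.055,.012),(-.105,-.055,.012),(.105,.055,.012)]
crop=lambda p:((p[1]-350)*4,(p[0]-120)*4)
for l in L: print("base",np.array(crop(proj("side",pt(np.array([.5142,-.1959]),yaw,l)))))
s=arm.observe();t=s["position"][:2]; print(s["position"])
for l in[(-.083,.018,.2453-.170+.0105),(-.083,-.018,.2453-.170+.0105)]: print("rem",np.array(crop(proj("side",pt(t,yaw,l)))))
for p in [(120+475/4,350+300/4),(120+428/4,350+440/4),(120+275/4,350+150/4)]: print(at_z("side",p,.012)*1000)
# top view corners of base from crop1
im=cv2.imread("pics/top0.png")
for p in [(443,308),(588,376),(550,42),(693,104)]: print("top",at_z("top",(225+p[1]/3.636,390+(p[0]-400)/3.636),.012)*1000)
E
```

```text
base [292.7 470.8]
base [438.8 424.2]
base [140.  269.8]
[ 0.5 -0.2  0.2]
rem [344.7 352.6]
rem [394.  337.6]
[ 432.3 -105.7   12. ]
[ 393.7 -204.8   12. ]
[ 623.6 -185.4   12. ]
top [ 437.5 -112.3   12. ]
top [ 396.7 -210.9   12. ]
top [ 628.1 -186.1   12. ]
top [ 588.4 -286.1   12. ]
```

```bash
cat >> to.py <<'E'
print("Ftool",np.round(M.T@s["force"],2),"Ttool",np.round(M.T@s["ft_torque"],2))
E
python3 to.py .5123 -.1955 .239 -22; python3 -m inch '0.001 0.001 0.002 0 0.03; 0.001 0.001 0.004 0 0.03; 0.001 0.001 0.006 0 0.03;0.001 0.001 0.006 0 0.03' 55;python3 to.py .5123 -.1955 .236 -22
```

```text
shift [0.0006 0.0016 0.0082] roll -0.004 rows 0.2 t 6.9 F [-0.   0.6 -1.2] pos [ 0.5124 -0.1939  0.2472] w 0.0453 tilt [-0.003  0.001 -1.   ] q [ 0.39  0.5  -0.17  1.92  0.12  0.73 -1.81]
Ftool [-0.25 -0.56  1.16] Ttool [ 0.06 -0.04  0.  ]
clock: 7.3
position: [0.5133, -0.1957, 0.2427]
ee_rot: [3.082, -0.608, 0.001]
force: [-1.1, -0.4, -0.7]
width: 0.497
gripper_force: 55.0
shift [-0.001   0.0002  0.0067] roll -0.005 rows 0.1 t 7.3 F [-1.1 -0.4 -0.7] pos [ 0.5133 -0.1957  0.2427] w 0.0456 tilt [ 0.001 -0.    -1.   ] q [ 0.39  0.51 -0.17  1.92  0.13  0.72 -1.81]
Ftool [-0.87  0.82  0.7 ] Ttool [ 0.04 -0.06  0.02]
```

```bash
python3 -m inch '-0.001 0 0.002 0 0.03; -0.001 0 0.004 0 0.03; -0.001 0 0.006 0 0.03;-0.001 0 0.006 0 0.03';python3 to.py .5123 -.1955 .236 -22
```

```text
clock: 7.7
position: [0.5121, -0.1975, 0.2371]
ee_rot: [3.079, -0.61, 0.003]
force: [-2.1, -8.6, 5.6]
width: 0.497
gripper_force: 55.0
shift [-0.0006 -0.0019  0.0011] roll -0.007 rows 0.0 t 7.7 F [-2.1 -8.6  5.6] pos [ 0.5121 -0.1975  0.2371] w 0.0457 tilt [ 0.001 -0.003 -1.   ] q [ 0.39  0.52 -0.17  1.93  0.13  0.7  -1.82]
Ftool [ 1.3   8.76 -5.54] Ttool [-1.48  0.08  0.01]
```

Lateral push is toward tool +y, so the holder centre lies further that way. I'll shift over.

```bash
python3 -m inch '0 0.002 -0.002 0 0.03; 0 0.004 -0.002 0 0.03; 0 0.004 0 0 0.03;0 0.004 0.0 0 0.03';python3 to.py .5115 -.1985 .236 -22
```

```text
clock: 8.1
position: [0.5111, -0.1989, 0.237]
ee_rot: [-3.082, 0.607, -0.002]
force: [-1.3, 0.4, 9.2]
width: 0.495
gripper_force: 55.0
shift [ 0.0002 -0.0005  0.001 ] roll -0.005 rows 0.0 t 8.1 F [-1.3  0.4  9.2] pos [ 0.5111 -0.1989  0.237 ] w 0.0455 tilt [ 0.001 -0.    -1.   ] q [ 0.4   0.52 -0.17  1.93  0.13  0.7  -1.81]
Ftool [-1.35  0.12 -9.22] Ttool [-0.11 -0.28  0.01]
```

Lateral force and moment are near zero, so the remote is centred on the rollers. Pressing now.

```bash
python3 -m inch '0 0 0.002 0 0.03; 0 0 0.004 0 0.03; 0 0 0.006 0 0.03; 0 0 0.008 0 0.03; 0 0 0.008 0 0.03';python3 to.py .5111 -.1989 .2165 -22
```

```text
clock: 8.6
position: [0.5111, -0.1991, 0.228]
ee_rot: [-3.082, 0.607, -0.001]
force: [3.4, -2.4, -1.7]
width: 0.497
gripper_force: 55.0
shift [-0.0001 -0.0001  0.0115] roll -0.005 rows 0.2 t 8.6 F [ 3.4 -2.4 -1.7] pos [ 0.5111 -0.1991  0.228 ] w 0.0457 tilt [ 0.001 -0.    -1.   ] q [ 0.4   0.53 -0.17  1.93  0.13  0.69 -1.81]
Ftool [4.04 0.91 1.65] Ttool [-0.1   0.78  0.02]
```

```bash
python3 -m inch '0 0 0.003 0 0.03; 0 0 0.006 0 0.03; 0 0 0.008 0 0.03; 0 0 0.008 0 0.03';python3 to.py .5111 -.1989 .2165 -22
```

```text
clock: 9.0
position: [0.511, -0.1991, 0.2195]
ee_rot: [-3.082, 0.608, -0.001]
force: [6.3, -2.4, -9.3]
width: 0.491
gripper_force: 55.0
shift [ 0.     -0.0003  0.003 ] roll -0.005 rows 0.1 t 9.0 F [ 6.3 -2.4 -9.3] pos [ 0.511  -0.1991  0.2195] w 0.0451 tilt [ 0. -0. -1.] q [ 0.39  0.54 -0.16  1.94  0.14  0.67 -1.81]
Ftool [ 6.68 -0.18  9.26] Ttool [-0.07  1.34 -0.  ]
```

```bash
python3 -m inch '0.001 0 0.001 0 0.03; 0.001 0 0.002 0 0.03; 0.001 0 0.003 0 0.03; 0.001 0 0.003 0 0.03';python3 to.py .5111 -.1989 .2165 -22
python3 - <<'E'
from h import *
a=save("side","s5")[120:270,350:510,::-1];cv2.imwrite("pics/s5c.png",cv2.resize(a,(640,600),interpolation=2))
E
```

```text
clock: 9.4
position: [0.5113, -0.1993, 0.2167]
ee_rot: [-3.082, 0.608, 0.002]
force: [3.6, -1.7, -14.1]
width: 0.496
gripper_force: 55.0
shift [-0.0004 -0.0003  0.0002] roll -0.005 rows 0.0 t 9.4 F [  3.6  -1.7 -14.1] pos [ 0.5113 -0.1993  0.2167] w 0.0455 tilt [-0.001  0.    -1.   ] q [ 0.39  0.55 -0.16  1.94  0.14  0.66 -1.82]
Ftool [ 4.01  0.22 14.06] Ttool [ 0.05  0.93 -0.04]
```

View pics/s5c.png

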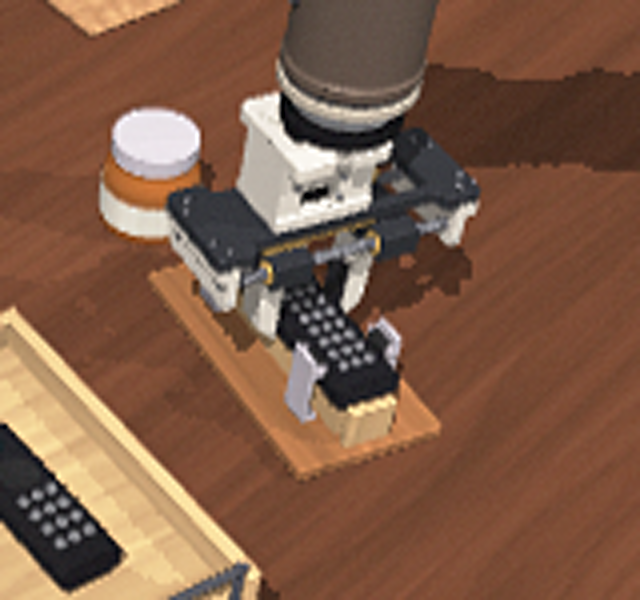

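The remote now sits between the jaws, and its near end clears the stop (crop (390,405)). The rollers are still pulling it down, so I'll go on by small steps until it meets the cradle.

```bash
python3 -m inch '0.0005 0 0.001 0 0.03; 0.0005 0 0.001 0 0.03';python3 to.py .5111 -.1989 .2165 -22
```

```text
clock: 9.65
position: [0.5115, -0.1993, 0.2165]
ee_rot: [-3.082, 0.608, 0.003]
force: [-2.2, 0.6, 1.2]
width: 0.494
gripper_force: 55.0
shift [-0.0005 -0.0002  0.    ] roll -0.005 rows 0.0 t 9.65 F [-2.2  0.6  1.2] pos [ 0.5115 -0.1993  0.2165] w 0.0454 tilt [-0.002  0.    -1.   ] q [ 0.39  0.55 -0.16  1.94  0.14  0.66 -1.82]
Ftool [-2.26  0.3  -1.23] Ttool [-0.   -0.63  0.04]
```

Contact at exactly the predicted home height. One light nudge, then let go.

```bash
python3 -m inch '0 0 0.0003 0 0.03; 0 0 0.0003 0 0.03';python3 -m inch '0 0 -0.0003 0 0.03; 0 0 -0.0003 0 0.056; 0 0 -0.0003 0 0.062; 0 0 -0.0003 0 0.062; 0 0 -0.0003 0 0.062';python3 to.py .5111 -.1989 .2165 -22
```

```text
clock: 9.85
position: [0.5114, -0.1993, 0.2165]
ee_rot: [3.082, -0.607, -0.002]
force: [-3.7, 1.8, 6.9]
width: 0.493
gripper_force: 55.0
clock: 10.35
position: [0.5123, -0.1997, 0.2163]
ee_rot: [3.082, -0.608, 0.001]
force: [0.6, 0.4, -0.8]
width: 0.673
gripper_force: 0.0
shift [-0.0014 -0.0003 -0.0002] roll -0.005 rows 0.0 t 10.35 F [ 0.6  0.4 -0.8] pos [ 0.5123 -0.1997  0.2163] w 0.0618 tilt [ 0. -0. -1.] q [ 0.39  0.55 -0.16  1.94  0.14  0.66 -1.82]
Ftool [ 0.42 -0.63  0.77] Ttool [ 0.05 -0.08  0.02]
```

Retreat straight up, then back over the empty table on the right so both cameras can see the holder.

```bash
python3 -m inch '0 0 -0.02 0 0.062; 0 0 -0.06 0 0.062; 0 0 -0.11 0 0.062; 0 0 -0.16 0 0.062; 0 0 -0.18 0 0.062'; python3 -m inch '0 0.04 0 0 0.062; 0 0.09 0 0 0.062; 0 0.14 0 0 0.062; 0 0.19 0 0 0.062; 0 0.23 0 0 0.062'; python3 -m inch '-0.03 0.03 0 0 0.062; -0.06 0.06 0 0 0.062; -0.09 0.09 0 0 0.062; -0.12 0.12 0 0 0.062; -0.12 0.12 0 0 0.062'
python3 - <<'E'
from h import *
a=save("side","s6")[140:260,350:510,::-1];b=save("top","t6")[180:340,220:480,::-1]
a=cv2.resize(a,(400,300),interpolation=2);b=cv2.resize(b,(400,246),interpolation=2)
A=np.zeros((560,400,3),np.uint8);A[:300]=a;A[300:546]=b
c=cv2.resize(cv2.imread("pics/t6.png")[220:340,390:480],(400,533),interpolation=2);B=np.zeros((560,400,3),np.uint8);B[:533]=c
cv2.imwrite("pics/f.png",np.hstack([A,B]))
for n,cam,z in(("remote","top",.057),("remote","side",.057)):
  for r in arm.place_of(cam,"remote_mid"): print(cam,np.round(r["point"],1),round(r["conf"],2),at_z(cam,r["point"],.0465))
E
```

```text
clock: 10.85
position: [0.513, -0.1997, 0.4013]
ee_rot: [3.081, -0.607, 0.011]
force: [0.8, -0.4, 0.1]
width: 0.675
gripper_force: 0.0
clock: 11.35
position: [0.423, -0.4152, 0.3963]
ee_rot: [3.081, -0.61, 0.0]
force: [0.3, 0.2, 0.1]
width: 0.676
gripper_force: 0.0
clock: 11.85
position: [0.2619, -0.4807, 0.3963]
ee_rot: [3.077, -0.621, -0.004]
force: [0.2, 1.4, -1.0]
width: 0.676
gripper_force: 0.0
top [284.3 440.3] 0.88 [ 0.50089517 -0.19896732  0.0465    ]
top [295.8 184.1] 0.88 [0.44178625 0.42058985 0.0465    ]
top [190.8 182.2] 0.59 [0.70713333 0.45517106 0.0465    ]
side [373.4 258.5] 0.79 [0.42627924 0.43991005 0.0465    ]
side [197.5 422.9] 0.74 [ 0.51171955 -0.19306978  0.0465    ]
side [303.1 171.3] 0.66 [0.68556333 0.46941514 0.0465    ]
```

View pics/f.png

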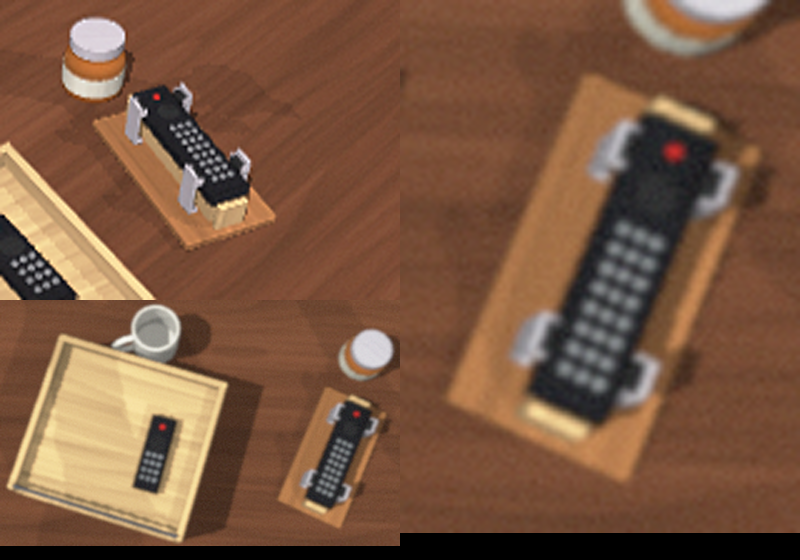

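The final crop shows the long remote keys up between both end stops. All four rollers are over its edges and it looks level. The jar, mug and short remote have not moved.

```bash
python3 -c "from cell import arm; print(arm.sign_off())"
```

```text
the job is handed in; nothing more can be done
None
```

The long remote is clipped keys up in the holder and released, and the job is handed in. It reached the cradle at the predicted height, and the final pictures show all four rollers over its edges and the short remote, jar and mug unmoved.

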